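# Return a wood sample to its pocket in the display case

### The job

Put the loose rectangular wood sample back into the one empty pocket of the display case: lay it flat on the bare face of the panel beside the pocket, at least half its length away, then, gently and without lifting it or lowering it in from above, slide it over the face until it drops into the pocket. Let go with it fully home and level on the pocket's floor, and leave the other things on the bench alone.

Things in the scene. Friction and masses are not known exactly. Their poses are not given: they have to be found in the camera images.
- block_mid (a point): Centre (10 mm above its underside) of the loose rectangular wood sample: plain mid-brown wood, 44 mm along its x, 60 mm along its y, 20 mm high (z up), 48 to 90 g, lying flat on the bench. It fits the pocket either way round. Other things lie 25 mm or more from it.
- case: Display case lying flat on the bench, fixed: dark wooden frame, 290 mm along x, 340 mm along y, rim 24 mm high, 12 mm thick, around a pale panel whose flat face is 20 mm above the bench. Origin: centre of its underside, z up. Three fixed samples, 44 x 60 mm, stand 14 mm above the face in a row along y at x = +85 mm, y = -92, 0, +92 mm; the rest is bare.
- pocket_nominal (a point): Where the middle of the empty pocket's mouth would be, level with the face, were the panel centred in the case (at x = -35 mm, y = 0 of the case; axes as the case's). The panel was screwed down by hand: it is parallel to the case and firm, but it and its pocket lie up to 6 mm off along x and up to 6 mm off along y.
- disc: Bystander: round wood disc, 54 mm across and 20 mm high, lying flat; origin at the centre of its underside.
- tee: Bystander: wooden T-joint sample, about 66 x 64 mm and 20 mm high, lying flat; origin in the middle of its underside.
- tape: Bystander: black tape measure, 62 x 34 mm and 60 mm high, standing; origin at the centre of its underside.
- pocket_floor (a point): 14 mm above the bench, 6 mm under the pocket_nominal point: height of the pocket's flat floor. The pocket is 48 mm along the case's x and 64 mm along its y (2 mm of play on each side), 6 mm deep, grey felt floor, sharp upright walls. The sample's centre is 30 mm above the bench when it lies on the face, 24 mm when it is home, its top then 14 mm above the face.
Not all that is in view belongs to the job. Leave any green or white look-alike of the part that bears block_mid alone.

How it is judged:
On the way, in this order (a step that is already met when the one before it is completed fails the run):
1. the sample lies flat on the panel's face, its centre at least 25 mm to one side of the pocket's nominal middle (contact force between block and case above 0.15 N and z of block_mid in the frame of case between 0.028 and 0.032 m and angle between block_mid's own z axis and vertical below 0.08 rad and horizontal distance between block_mid and pocket_nominal between 0.025 and 0.15 m), for 0.1 s.
2. the sample has dropped into the pocket (z of block_mid in the frame of case below 0.0258 m and horizontal distance between block_mid and pocket_nominal below 0.012 m), for 0.1 s.
At the end, for the whole second after the job is handed in: The sample rests, released and still, on the floor of the pocket: its centre within 1.5 mm of the seated height (24 mm above the bench), within 12 mm of the pocket's nominal middle, and level within 0.04 rad (z of block_mid in the frame of case below 0.0255 m and horizontal distance between block_mid and pocket_nominal below 0.012 m and angle between block_mid's own z axis and vertical below 0.04 rad and linear speed of block below 0.01 m/s and contact force between block and the fingers below 0.05 N); the robot touches nothing.
It fails at once if the sample is pressed or driven against the case or panel with more than 30 N (contact force between block and case above 30 N).
It fails at once if the sample hovers low over the pocket (6 to 40 mm above the face, its centre within 22 mm of the pocket's nominal middle): it must come in sliding, not from above (horizontal distance between block_mid and pocket_nominal below 0.022 m and z of block_mid in the frame of case between 0.036 and 0.07 m).
It fails at once if a bystander is moved by more than 25 mm (distance of any of disc, tee, tape from where it was at the start of the episode above 0.025 m).
It also fails if it takes over 67 s, if anything falls off the work surface, if the arm or the gripper's body presses on something with over 40 N, if the wrist force passes 120 N, or if a joint passes its speed limit or range.

### The arm

A 7-joint arm with a two-finger parallel gripper is mounted at the origin on the work surface. World frame = base frame: x ahead of the robot, y to its left, z up, the work surface at z = 0. Lengths are in m, angles in rad, forces in N, time in s.
With the tool pointing down it reaches from about 0.4 to 0.9 m from the base axis. Payload 5.5 kg.
Tool frame: the origin (TCP) lies between the finger pads; the fingertips stand 22 mm ahead of it and the grasp point (between the pads) lies 3 mm ahead of it; z points along the fingers, y is the direction in which the jaws open and shut (so a half turn about z gives the same grasp; the last joint's range is limited). The gripper opens to 92 mm and grips with 3 to 60 N. Pads are 19 mm wide; open, the fingers measure 130 mm over their backs; the gripper's body (75 mm by 190 mm) begins 47 mm behind the grasp point.
Start: joints at [1.394, 0.501, -0.427, 1.55, 0.221, 1.138, -0.21], TCP at [0.277, -0.588, 0.249] pointing down, gripper open.
Joint ranges: [-2.88, 2.88], [-0.31, 2.03], [-1.54, 1.56], [0.2, 2.42], [-1.41, 4.55], [0.19, 2.02], [-2.57, 2.57]. Speed limits (rad/s): [2.57, 2.57, 3.14, 3.14, 3.14, 3.14, 3.14].

### API

Orientations are given as a 3x3 rotation matrix whose columns are the frame's x, y, z axes.
In Python, from rig import manip, cams gives the robot as it stands.
- The arm moves only by the tool send_rows, never from a script. Its argument "motion" is a list of rows, each an object of numbers: "dx", "dy", "dz": the shift along the tool's x, y, z in mm; "rx", "ry", "rz": the turn, a rotation vector about the tool's x, y, z in degrees; "hand": the opening, from 0 (shut) to 1 (fully open). In form: [{"dx": .., "dy": .., "dz": .., "rx": .., "ry": .., "rz": .., "hand": ..}, ...]. A call has 1 to 8 rows; each row shifts and turns the pose as measured when the row begins, along the tool's axes as they then stand; what a row does not reach is not made up. A row lasts 1/12 s, in which the tool goes at most 41.7 mm and 7.16 degrees, less where a joint would pass 70% of its speed; a pose out of reach is approached as far as the arm can. A call is refused whole if a number of a shift passes 41.7 or a number of a turn 7.16, either way. A call with a gripper value outside its range is refused whole. The fingers move at their own pace and stop on an object; "grip_force" is the grip in N (left out, the last holds). Time passes only in rows, so rows that do not move let the fingers close. It gives the time, the measured TCP pose, the force and the opening at its end, in the units of the state.
- manip.observe(): the state, without advancing time (a new reading comes with each control period).
- cams.camera(name): name is "side" or "top" or "wrist"; returns the picture (420x560x3 uint8, red, green, blue); there is no depth.
- cams.camera_params(name): a dict with "intrinsics" (3x3 intrinsics, pixels), "world_from_camera" (4x4, takes a point from camera to world coordinates); the wrist camera has in their place "mount" (4x4, takes a point from camera to tool coordinates, whose origin is the TCP and whose axes are the flange's). Camera axes: x right, y down, z forward; pixel columns grow to the right and rows downward; lengths in m; the calibration is good to about 2 mm. The wrist camera is an equidistant fisheye: a pixel r from the principal point sees the ray r / f radians off the axis. A picture is of the moment at which its call begins: read the wrist's pose just before it. camera_params takes no time and is no camera call.
- manip.close_job(): hands the job in, once; it reports no verdict.
The state is a dict: "clock": time; "joint_positions": joint angles; "joint_velocities": joint speeds; "tau": joint torques, N m; "position": TCP position; "orientation": TCP orientation; "force": force on the tool from outside, world axes, zero at the start; "wrist_torque": the same for the moment, N m; "grip_width": opening from 0.0 (shut) to 1.0 (fully open).
Only numpy, scipy, OpenCV 4.12 (cv2) and the standard library are available. Lean on these libraries where they do the work, as an engineer would, in place of code of your own. Each camera call takes 0.05 s, during which the arm holds its last target.

## Working session

There is one attempt and no reset: what is moved stays moved. The work goes in short steps, Python scripts to look and compute and a tool call to move; the robot and the scene stay as the last step left them, time stands still between calls to the robot, and variables do not carry over. Pictures are saved under pics/ and viewed, and the job is handed in when it is done.

Besides the shell and the picture viewer there is one more tool, called by a JSON object that holds its "fn" and its "kwargs". send_rows: Moves the arm, as the interface text tells. Its arguments: {"type":"object","properties":{"motion":{"type":"array"},"grip_force":{"type":"number"}},"required":["motion"]}

```bash
mkdir -p pics; ls
python3 - <<'E'
from rig import manip,cams
import cv2
for n in ("top","side","wrist"):
    im=cams.camera(n); cv2.imwrite(f"pics/{n}0.png",im[:,:,::-1])
    print(n,cams.camera_params(n))
print(manip.observe())
E
```

```text
pics
top {'intrinsics': array([[451.46411673,   0.        , 273.95318072],
       [  0.        , 451.46411673, 211.81687458],
       [  0.        ,   0.        ,   1.        ]]), 'world_from_camera': array([[ 0.02100398, -0.98303481,  0.18221253,  0.4008953 ],
       [-0.99958105, -0.02427828, -0.0157575 , -0.11649876],
       [ 0.01991398, -0.18180522, -0.9831329 ,  1.06011317],
       [ 0.        ,  0.        ,  0.        ,  1.        ]])}
side {'intrinsics': array([[455.28310177,   0.        , 275.26094469],
       [  0.        , 455.28310177, 216.01935412],
       [  0.        ,   0.        ,   1.        ]]), 'world_from_camera': array([[-0.90955037, -0.30963337,  0.27720986,  0.38135637],
       [-0.41512651,  0.70850733, -0.57069024,  0.3409692 ],
       [-0.01970047, -0.63414868, -0.77296012,  0.68518341],
       [ 0.        ,  0.        ,  0.        ,  1.        ]])}
wrist {'intrinsics': array([[325.1922621 ,   0.        , 277.65169534],
       [  0.        , 325.1922621 , 206.08212742],
       [  0.        ,   0.        ,   1.        ]]), 'mount': array([[-7.57235178e-04, -9
[... 437 characters left out ...]
014, -0.21031025]), 'joint_velocities': array([-0.00235753, -0.002871  ,  0.00038842, -0.00615321, -0.00070886,
       -0.00103285,  0.0009287 ]), 'tau': array([-6.29664501e-03, -5.67105460e+01, -5.82506061e+00, -2.79454529e+01,
       -6.86927140e-02,  2.66227091e-02,  1.67628391e-04]), 'position': array([ 0.27646266, -0.58769479,  0.24788233]), 'orientation': array([[ 9.04829582e-01,  4.25773428e-01, -6.43838453e-04],
       [ 4.25773914e-01, -9.04828421e-01,  1.45016955e-03],
       [ 3.48803286e-05, -1.58628592e-03, -9.99998741e-01]]), 'force': array([-0.47141097,  0.06387745, -0.21424383]), 'wrist_torque': array([-0.05720749,  0.02575872,  0.04114197]), 'grip_width': 0.9968987701695221}
```

View pics/top0.png

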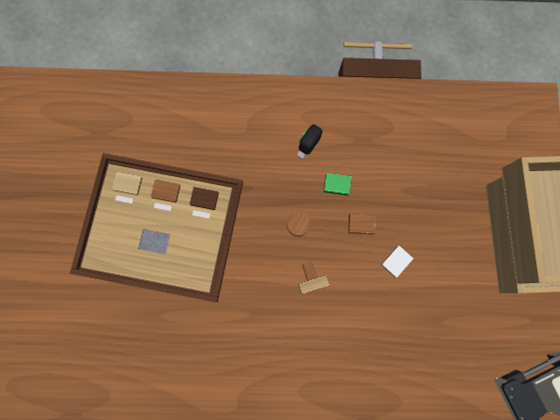

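View pics/side0.png

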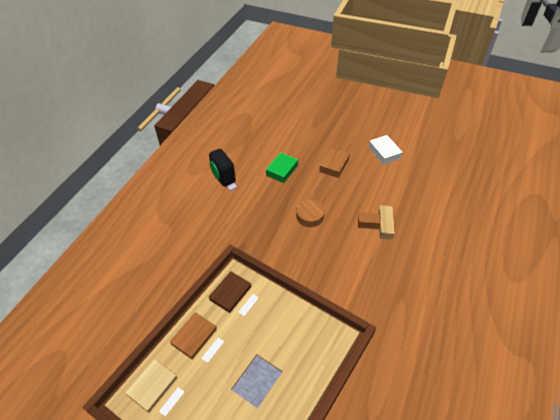

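View pics/wrist0.png

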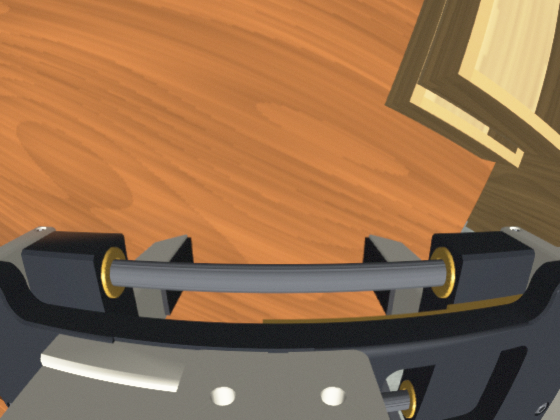

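The top view shows the case at left with the grey pocket near (154,242). The brown sample is near (362,223), with the disc at (298,224), the tee at (313,280), the tape at (311,140), and the green and white decoys nearby. I'll enlarge these areas next.

Run:
```python
import cv2
im=cv2.imread("pics/top0.png")
a=im[145:310,60:260]; cv2.imwrite("pics/c1.png",cv2.resize(a,None,fx=4,fy=3.6,interpolation=cv2.INTER_CUBIC)[:600])
cv2.imwrite("pics/c1.png",cv2.resize(a,None,fx=3.6,fy=3.6,interpolation=cv2.INTER_CUBIC))
b=im[200:245,335:395]; cv2.imwrite("pics/c2.png",cv2.resize(b,None,fx=12,fy=12,interpolation=cv2.INTER_CUBIC))
im=cv2.imread("pics/side0.png")
b=im[140:185,310:370]; cv2.imwrite("pics/c3.png",cv2.resize(b,None,fx=12,fy=12,interpolation=cv2.INTER_CUBIC))
```

```text
(no output)
```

View pics/c1.png

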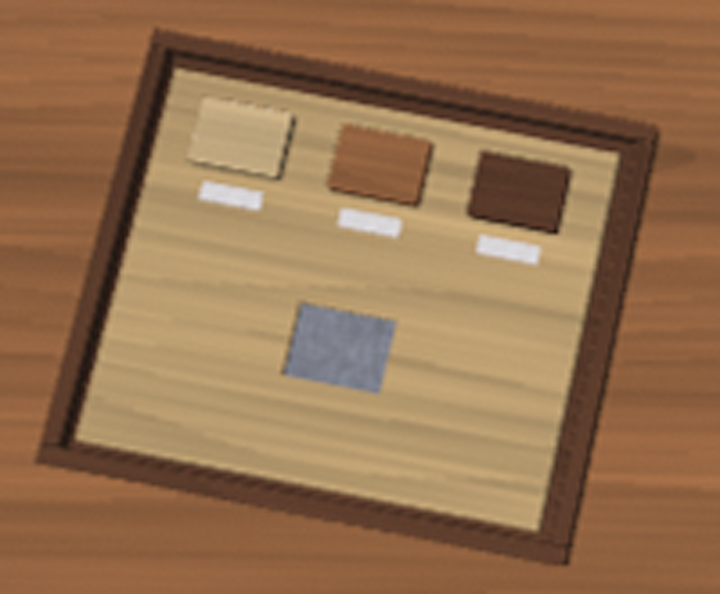

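View pics/c2.png

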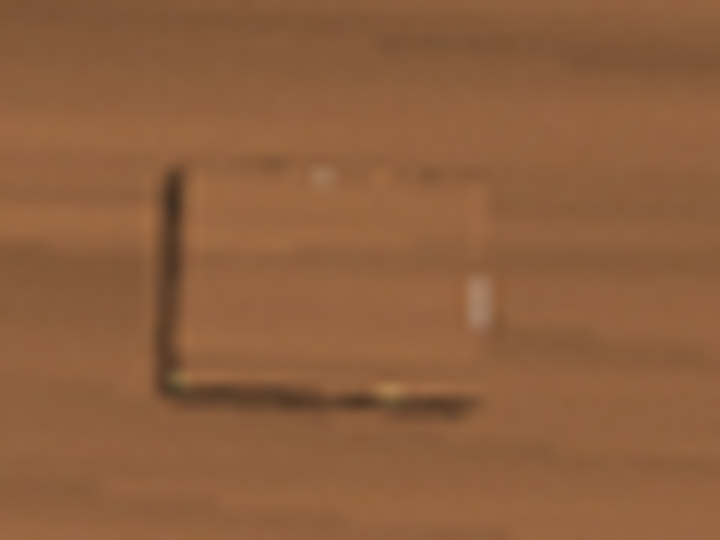

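View pics/c3.png

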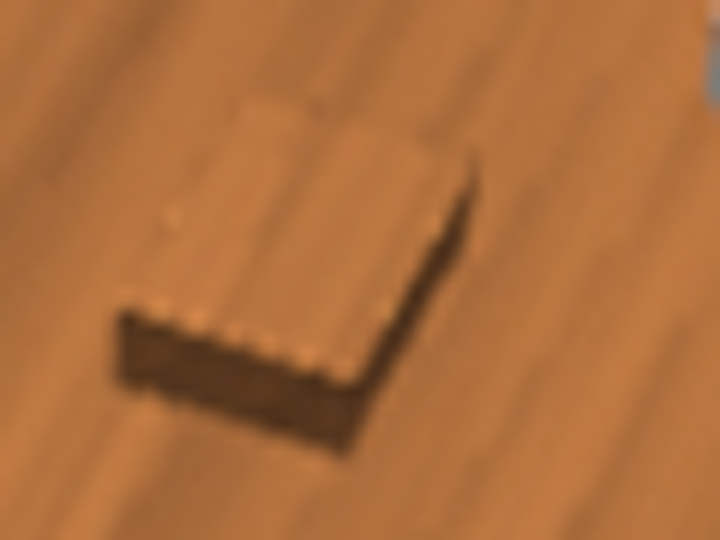

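```bash
cat > h.py <<'E'
import numpy as np, cv2
from scipy.optimize import least_squares
from rig import manip,cams
def proj(n,P):
    p=cams.camera_params(n);T=np.linalg.inv(p["world_from_camera"]);K=p["intrinsics"]
    q=np.asarray(P)@T[:3,:3].T+T[:3,3]; q=q@K.T; return q[:,:2]/q[:,2:]
def ray(n,uv,z):
    p=cams.camera_params(n);M=p["world_from_camera"]
    d=M[:3,:3]@np.linalg.inv(p["intrinsics"])@np.array([uv[0],uv[1],1.])
    return M[:3,3]+d*(z-M[2,3])/d[2]
def rect(x,y,a,lx,ly,z):
    c,s=np.cos(a),np.sin(a)
    return np.array([[x+c*u-s*v,y+s*u+c*v,z] for u,v in ((lx/2,ly/2),(lx/2,-ly/2),(-lx/2,-ly/2),(-lx/2,ly/2))])
def fit(n,uv,lx,ly,z,a0):
    c=np.mean([ray(n,p,z) for p in uv],0)
    r=least_squares(lambda v:(proj(n,rect(*v,lx,ly,z))-uv).ravel(),[c[0],c[1],a0],x_scale=[.01,.01,.1])
    return r.x,np.abs(r.fun).max()
E
python3 - <<'E'
from h import *
o=np.array([60,145])
C=np.array([(155,30),(658,128),(566,546),(40,448)])/3.6+o   # TL=+x+y, TR=+x-y, BR, BL
print("case",fit("top",C-.36,.29,.34,.024,-.2))
P=np.array([(298,302),(396,320),(381,392),(282,376)])/3.6+o
print("pocket",fit("top",P-.36,.048,.064,.020,-.2), fit("top",P,.048,.064,.017,-.2))
B=np.array([(185,165),(490,178),(478,390),(180,380)])/12+np.array([335,200])
print("block top",fit("top",B-.46,.044,.060,.020,0))
S=np.array([(120,310),(240,100),(478,158),(355,382)])/12+np.array([310,140])
for p in S: print(ray("side",p-.46,.02))
for p in B: print(ray("top",p-.46,.02))
for uv,z in (((298,224),.02),((313,280),.02),((311,140),.06)): print(ray("top",uv,z))
E
```

```text
case (array([ 0.56026499,  0.13347638, -0.16799954]), np.float64(3.418245693754045))
pocket (array([ 0.5182068 ,  0.14192638, -0.14468159]), np.float64(0.28537629560565847)) (array([ 0.51772849,  0.14178709, -0.14470253]), np.float64(0.264210709320821))
block top (array([ 0.57288896, -0.34065736, -0.02829364]), np.float64(0.622037802174475))
[ 0.59214475 -0.31056337  0.02      ]
[ 0.59166663 -0.36902919  0.02      ]
[ 0.54785868 -0.37140829  0.02      ]
[ 0.54914985 -0.31010025  0.02      ]
[ 0.5945594  -0.31183299  0.02      ]
[ 0.59344583 -0.37177698  0.02      ]
[ 0.55145564 -0.36859296  0.02      ]
[ 0.55203404 -0.31044546  0.02      ]
[ 0.56614023 -0.1899031   0.02      ]
[ 0.43756143 -0.22565508  0.02      ]
[ 0.75819029 -0.21510586  0.06      ]
```

{"fn": "send_rows", "kwargs": {"motion": [{"dx": 16,"dy": -34,"hand": 1},{"dx": 16,"dy": -34},{"dx": 16,"dy": -34},{"dx": 16,"dy": -34},{"rz": 6.6},{"rz": 6.6},{"rz": 6.6},{"rz": 6.6}]}}

```text
invalid input
```

{"fn": "send_rows", "kwargs": {"motion": [{"dx": 16,"dy": -34,"dz": 0,"rx": 0,"ry": 0,"rz": 0,"hand": 1},{"dx": 16,"dy": -34,"dz": 0,"rx": 0,"ry": 0,"rz": 0,"hand": 1},{"dx": 16,"dy": -34,"dz": 0,"rx": 0,"ry": 0,"rz": 0,"hand": 1},{"dx": 16,"dy": -34,"dz": 0,"rx": 0,"ry": 0,"rz": 0,"hand": 1},{"dx": 0,"dy": 0,"dz": 0,"rx": 0,"ry": 0,"rz": 6.6,"hand": 1},{"dx": 0,"dy": 0,"dz": 0,"rx": 0,"ry": 0,"rz": 6.6,"hand": 1},{"dx": 0,"dy": 0,"dz": 0,"rx": 0,"ry": 0,"rz": 6.6,"hand": 1},{"dx": 0,"dy": 0,"dz": 0,"rx": 0,"ry": 0,"rz": 6.6,"hand": 1}], "grip_force": 5}}

```text
clock: 0.82
position: [0.2734, -0.4273, 0.242]
orientation: [[0.999, -0.038, -0.006], [-0.038, -0.999, 0.01], [-0.006, -0.009, -1.0]]
force: [0.4, -0.4, -0.1]
grip_width: 0.997
```

{"fn": "send_rows", "kwargs": {"motion": [{"dx": 36,"dy": -12,"dz": 0,"rx": 0,"ry": 0,"rz": -0.2,"hand": 1},{"dx": 36,"dy": -12,"dz": 0,"rx": 0,"ry": 0,"rz": 0,"hand": 1},{"dx": 36,"dy": -12,"dz": 0,"rx": 0,"ry": 0,"rz": 0,"hand": 1},{"dx": 36,"dy": -12,"dz": 0,"rx": 0,"ry": 0,"rz": 0,"hand": 1},{"dx": 36,"dy": -12,"dz": 0,"rx": 0,"ry": 0,"rz": 0,"hand": 1},{"dx": 36,"dy": -12,"dz": 0,"rx": 0,"ry": 0,"rz": 0,"hand": 1},{"dx": 36,"dy": -12,"dz": 0,"rx": 0,"ry": 0,"rz": 0,"hand": 1},{"dx": 0,"dy": 0,"dz": 0,"rx": 0,"ry": 0,"rz": 0,"hand": 1}]}}

```text
clock: 1.48
position: [0.5338, -0.3532, 0.2375]
orientation: [[0.998, -0.056, -0.01], [-0.055, -0.998, 0.011], [-0.011, -0.011, -1.0]]
force: [0.7, 2.0, 0.4]
grip_width: 1.002
```

```bash
cat >> h.py <<'E'
def wray(uv,z,s):
    p=cams.camera_params("wrist");K=p["intrinsics"];M=p["mount"];f=K[0,0]
    d=np.array([uv[0]-K[0,2],uv[1]-K[1,2]]);r=np.hypot(*d);th=r/f
    v=np.array([*(np.sin(th)*d/max(r,1e-9)),np.cos(th)])
    R=s["orientation"];v=R@M[:3,:3]@v; o=s["position"]+R@M[:3,3]
    return o+v*(z-o[2])/v[2]
def wproj(P,s):
    p=cams.camera_params("wrist");K=p["intrinsics"];M=p["mount"];f=K[0,0];R=s["orientation"]
    q=(np.asarray(P)-s["position"])@R; q=(q-M[:3,3])@M[:3,:3]
    r=np.hypot(q[:,0],q[:,1]);th=np.arctan2(r,q[:,2])
    return np.array([K[0,2],K[1,2]])+(f*th/r)[:,None]*q[:,:2]
def wfit(uv,lx,ly,z,a0,s):
    uv=np.asarray(uv,float);c=np.mean([wray(p,z,s) for p in uv],0)
    r=least_squares(lambda v:(wproj(rect(*v,lx,ly,z),s)-uv).ravel(),[c[0],c[1],a0],x_scale=[.01,.01,.1])
    return r.x,np.abs(r.fun).max()
E
python3 - <<'E'
from h import *
s=manip.observe();im=cams.camera("wrist");cv2.imwrite("pics/w1.png",im[:,:,::-1])
print(s["position"],s["orientation"].round(3).tolist())
E
```

```text
[ 0.53384194 -0.35324883  0.2374861 ] [[0.998, -0.056, -0.01], [-0.055, -0.998, 0.011], [-0.011, -0.011, -1.0]]
```

View pics/w1.png

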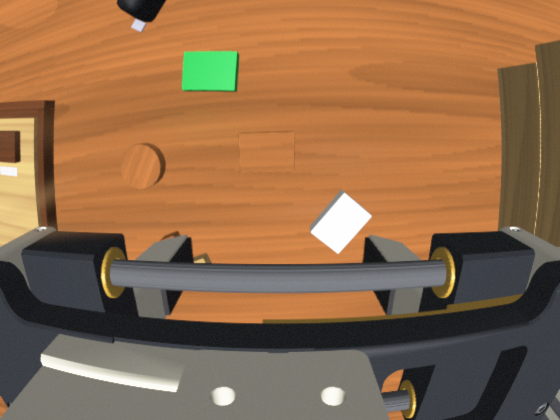

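Run:
```python
import cv2
im=cv2.imread("pics/w1.png")
cv2.imwrite("pics/c4.png",cv2.resize(im[120:180,225:305],None,fx=9,fy=9,interpolation=cv2.INTER_CUBIC))
```

```text
(no output)
```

View pics/c4.png

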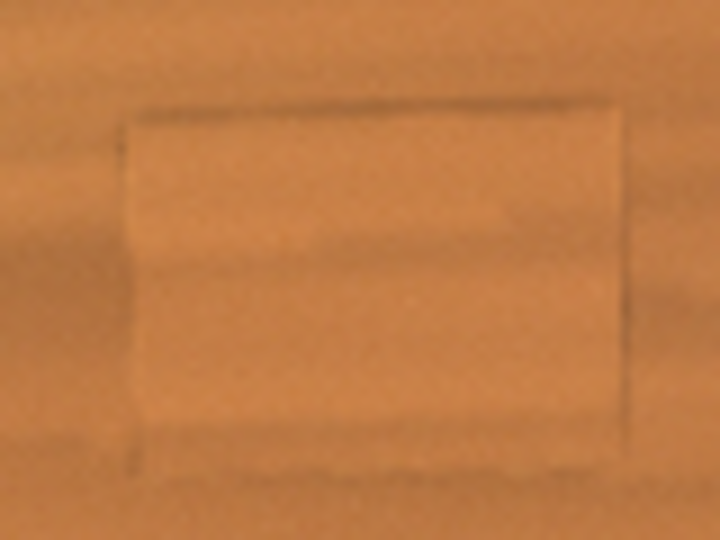

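Run:
```python
from h import *
s=manip.observe()
B=np.array([(122,118),(620,102),(624,468),(133,476)])/9+np.array([225,120])-.45
print(wfit(B,.044,.06,.02,0,s), [wray(p,.02,s).round(4) for p in B])
```

```text
(array([ 0.56300341, -0.34235365, -0.03858863]), np.float64(0.3474874335728373)) [array([ 0.586 , -0.3134,  0.02  ]), array([ 0.5842, -0.3732,  0.02  ]), array([ 0.5396, -0.3714,  0.02  ]), array([ 0.5421, -0.3114,  0.02  ])]
```

Run:
```python
from h import *
s=manip.observe();print(s["position"],s["joint_velocities"].round(3),s["clock"])
im=cams.camera("wrist");cv2.imwrite("pics/w2.png",im[:,:,::-1])
s=manip.observe();print(s["position"],s["clock"]);
cv2.imwrite("pics/t2.png",cams.camera("top")[:,:,::-1])
print(s["orientation"].round(3).tolist())
b=im[120:180,225:305]; cv2.imwrite("pics/c5.png",cv2.resize(b[:,:,::-1],None,fx=9,fy=9,interpolation=cv2.INTER_CUBIC))
```

```text
[ 0.53066337 -0.35486822  0.23710533] [ 0.056 -0.033  0.05   0.052  0.014  0.012  0.032] 1.5333
[ 0.52782577 -0.35706488  0.23696958] 1.5833
[[0.998, -0.06, -0.016], [-0.06, -0.998, 0.009], [-0.017, -0.008, -1.0]]
```

View pics/c5.png

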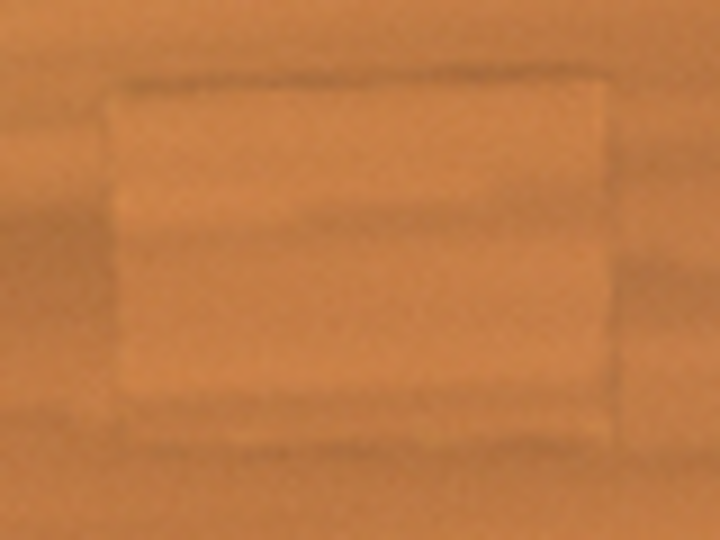

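View pics/t2.png

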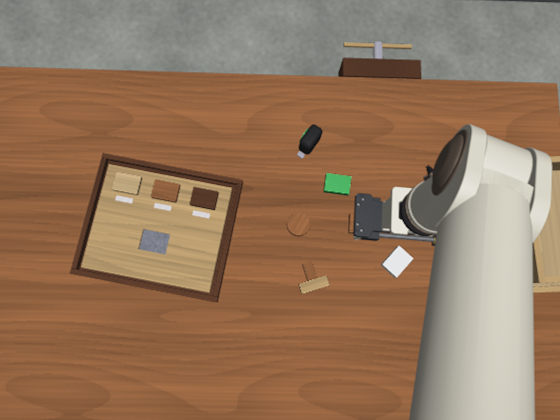

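{"fn": "send_rows", "kwargs": {"motion": [{"dx": 0,"dy": 0,"dz": 0,"rx": 0,"ry": 0,"rz": 0,"hand": 1},{"dx": 0,"dy": 0,"dz": 0,"rx": 0,"ry": 0,"rz": 0,"hand": 1}]}}

```text
clock: 1.8
position: [0.5228, -0.3609, 0.2365]
orientation: [[0.998, -0.067, -0.02], [-0.066, -0.998, 0.007], [-0.021, -0.006, -1.0]]
force: [-1.0, -1.1, 0.0]
grip_width: 1.0
```

```bash
cat >> h.py <<'E'
from scipy.spatial.transform import Rotation as Ro
def goto(pos,yaw,s=None):
    s=s or manip.observe();R=s["orientation"];c,n=np.cos(yaw),np.sin(yaw)
    D=np.array([[c,n,0],[n,-c,0],[0,0,-1.]])
    print("at",s["position"].round(4),"force",s["force"].round(2),"move",(R.T@(np.array(pos)-s["position"])*1e3).round(1),"turn",np.degrees(Ro.from_matrix(R.T@D).as_rotvec()).round(2))
E
python3 - <<'E'
from h import *
s=manip.observe();print(s["joint_velocities"].round(3),s["clock"])
im=cams.camera("wrist");cv2.imwrite("pics/w3.png",im[:,:,::-1])
goto([.567,-.342,.15],-.035)
b=im[120:180,225:305]; cv2.imwrite("pics/c6.png",cv2.resize(b[:,:,::-1],None,fx=9,fy=9,interpolation=cv2.INTER_CUBIC))
E
```

```text
[ 0.026 -0.01   0.014  0.014  0.009  0.003  0.001] 1.8
at [ 0.5224 -0.3614  0.2366] force [ 0.12  0.12 -0.65] move [ 45.  -21.9  85.8] turn [-0.33  1.18 -1.85]
```

View pics/c6.png

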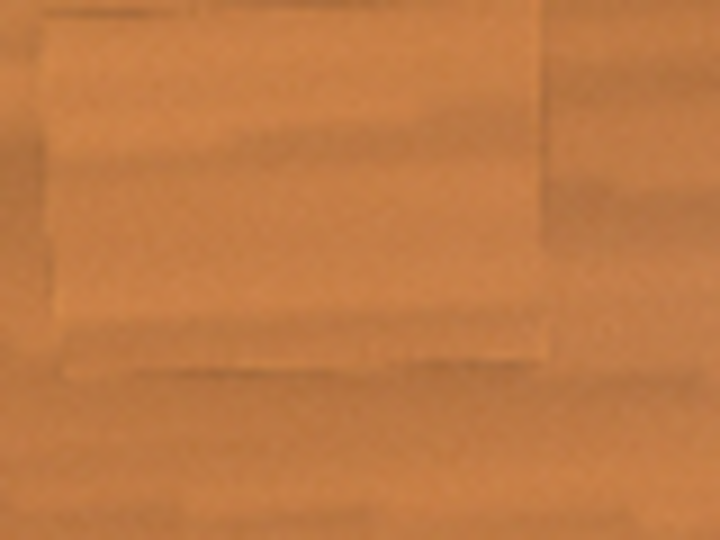

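Run:
```python
from h import *
s=manip.observe()
B=np.array([(42,10),(538,-5),(546,358),(60,374)])/9+np.array([225,120])-.45
print(wfit(B,.044,.06,.02,0,s))
```

```text
(array([ 0.5671737 , -0.3415919 , -0.04334073]), np.float64(0.4335027809763119))
```

{"fn": "send_rows", "kwargs": {"motion": [{"dx": 12,"dy": -6,"dz": 30,"rx": 0,"ry": 0.6,"rz": -1,"hand": 1},{"dx": 12,"dy": -5,"dz": 30,"rx": 0,"ry": 0.6,"rz": -0.5,"hand": 1},{"dx": 12,"dy": -5,"dz": 30,"rx": 0,"ry": 0,"rz": 0,"hand": 1},{"dx": 10,"dy": -5,"dz": 20,"rx": 0,"ry": 0,"rz": 0,"hand": 1},{"dx": 0,"dy": 0,"dz": 0,"rx": 0,"ry": 0,"rz": 0,"hand": 1},{"dx": 0,"dy": 0,"dz": 0,"rx": 0,"ry": 0,"rz": 0,"hand": 1}]}}

```text
clock: 2.35
position: [0.564, -0.3528, 0.1272]
orientation: [[0.998, -0.056, 0.004], [-0.055, -0.998, -0.004], [0.004, 0.004, -1.0]]
force: [0.2, -0.4, 0.4]
grip_width: 1.001
```

Run:
```python
from h import *
s=manip.observe();print(s["joint_velocities"].round(3),s["clock"])
im=cams.camera("wrist");cv2.imwrite("pics/w4.png",im[:,:,::-1])
goto([.568,-.3415,.12],-.035,s)
```

```text
[ 0.002  0.022  0.003  0.017 -0.    -0.013 -0.003] 2.35
at [ 0.564  -0.3528  0.1272] force [ 0.2  -0.41  0.44] move [  3.4 -11.6   7.2] turn [ 0.22 -0.24 -1.18]
```

View pics/w4.png

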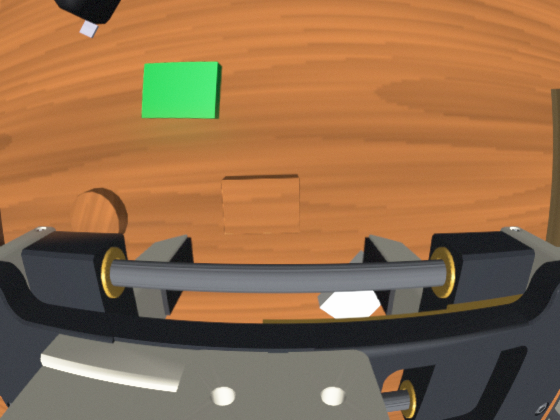

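Run:
```python
from h import *
s=manip.observe()
im=cv2.imread("pics/w4.png")
cv2.imwrite("pics/c7.png",cv2.resize(im[165:245,210:310],None,fx=7,fy=7,interpolation=cv2.INTER_CUBIC))
print(ray("top",(398,261),.02))
```

```text
[ 0.48524423 -0.4220809   0.02      ]
```

View pics/c7.png

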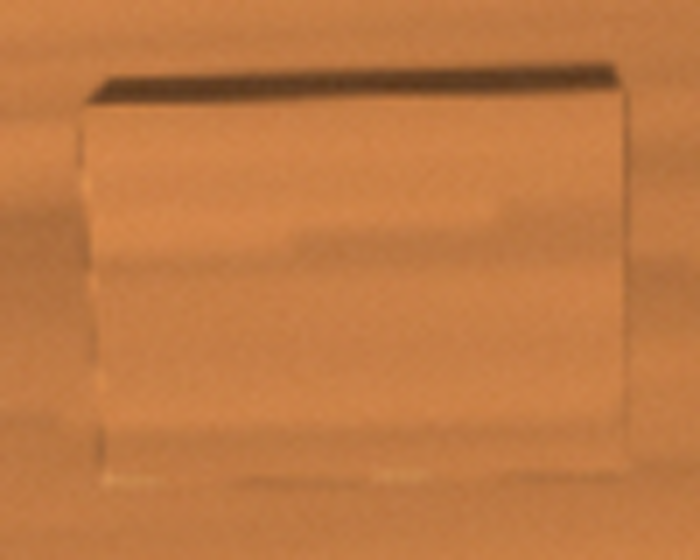

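Run:
```python
from h import *
s=manip.observe()
B=np.array([(84,102),(623,90),(630,473),(101,482)])/7+np.array([210,165])-.43
v,e=wfit(B,.044,.06,.02,0,s);print(v,e)
goto([v[0],v[1],.06],v[2],s);goto([v[0],v[1],.02],v[2],s)
```

```text
[ 0.56728009 -0.34047955 -0.03776895] 0.678176675855326
at [ 0.5637 -0.3528  0.1273] force [-0.31  0.2  -0.56] move [  2.6 -12.8  67.3] turn [ 0.22 -0.23 -1.03]
at [ 0.5637 -0.3528  0.1273] force [-0.31  0.2  -0.56] move [  2.4 -12.9 107.3] turn [ 0.22 -0.23 -1.03]
```

{"fn": "send_rows", "kwargs": {"motion": [{"dx": 1,"dy": -7,"dz": 20,"rx": 0.2,"ry": -0.2,"rz": -0.5,"hand": 1},{"dx": 1,"dy": -6,"dz": 20,"rx": 0,"ry": 0,"rz": -0.5,"hand": 1},{"dx": 0,"dy": 0,"dz": 20,"rx": 0,"ry": 0,"rz": 0,"hand": 1},{"dx": 0,"dy": 0,"dz": 5,"rx": 0,"ry": 0,"rz": 0,"hand": 1},{"dx": 0,"dy": 0,"dz": 0,"rx": 0,"ry": 0,"rz": 0,"hand": 1}]}}

```text
clock: 2.82
position: [0.5672, -0.3487, 0.0712]
orientation: [[0.999, -0.046, 0.01], [-0.046, -0.999, -0.011], [0.011, 0.011, -1.0]]
force: [0.0, 0.6, 0.1]
grip_width: 0.998
```

Run:
```python
from h import *
goto([.5673,-.3405,.027],-.038)
```

```text
at [ 0.5672 -0.3487  0.0712] force [0.01 0.65 0.05] move [-0.7 -8.6 44.1] turn [ 0.61 -0.63 -0.45]
```

{"fn": "send_rows", "kwargs": {"motion": [{"dx": 0,"dy": -6,"dz": 5,"rx": 0.6,"ry": -0.6,"rz": -0.4,"hand": 1},{"dx": 0,"dy": -5,"dz": 12,"rx": 0.2,"ry": -0.2,"rz": 0,"hand": 1},{"dx": 0,"dy": 0,"dz": 12,"rx": 0,"ry": 0,"rz": 0,"hand": 1},{"dx": 0,"dy": 0,"dz": 8,"rx": 0,"ry": 0,"rz": 0,"hand": 1},{"dx": 0,"dy": 0,"dz": 0,"rx": 0,"ry": 0,"rz": 0,"hand": 1}]}}

```text
clock: 3.23
position: [0.5699, -0.3408, 0.0376]
orientation: [[0.999, -0.042, 0.003], [-0.042, -0.999, -0.001], [0.003, 0.001, -1.0]]
force: [-0.5, -0.1, -0.7]
grip_width: 1.002
```

Run:
```python
from h import *
goto([.5673,-.3405,.027],-.038)
```

```text
at [ 0.5699 -0.3408  0.0376] force [-0.5  -0.15 -0.74] move [-2.6 -0.2 10.6] turn [ 0.04 -0.17 -0.21]
```

{"fn": "send_rows", "kwargs": {"motion": [{"dx": -1,"dy": 0,"dz": 6,"rx": 0,"ry": -0.2,"rz": -0.2,"hand": 1},{"dx": -1,"dy": 0,"dz": 5,"rx": 0,"ry": 0,"rz": 0,"hand": 1},{"dx": 0,"dy": 0,"dz": 0,"rx": 0,"ry": 0,"rz": 0,"hand": 1}]}}

```text
clock: 3.48
position: [0.5676, -0.3405, 0.0249]
orientation: [[0.999, -0.037, -0.002], [-0.037, -0.999, -0.0], [-0.002, 0.0, -1.0]]
force: [0.0, -0.9, -0.0]
grip_width: 1.001
```

Run:
```python
from h import *
goto([.5673,-.3405,.027],-.038)
```

```text
at [ 0.5676 -0.3405  0.0249] force [ 0.04 -0.94 -0.03] move [-0.3  0.  -2.1] turn [0.02 0.09 0.03]
```

Next I close on it, raising 3 mm first so the tips end up about 5–6 mm above the block's underside.

{"fn": "send_rows", "kwargs": {"motion": [{"dx": 0,"dy": 0,"dz": -3,"rx": 0,"ry": 0,"rz": 0,"hand": 1},{"dx": 0,"dy": 0,"dz": 0,"rx": 0,"ry": 0,"rz": 0,"hand": 0.5},{"dx": 0,"dy": 0,"dz": 0,"rx": 0,"ry": 0,"rz": 0,"hand": 0.5},{"dx": 0,"dy": 0,"dz": 0,"rx": 0,"ry": 0,"rz": 0,"hand": 0.5},{"dx": 0,"dy": 0,"dz": 0,"rx": 0,"ry": 0,"rz": 0,"hand": 0.5},{"dx": 0,"dy": 0,"dz": 0,"rx": 0,"ry": 0,"rz": 0,"hand": 0.5},{"dx": 0,"dy": 0,"dz": 0,"rx": 0,"ry": 0,"rz": 0,"hand": 0.5}], "grip_force": 10}}

```text
clock: 4.07
position: [0.5682, -0.341, 0.0292]
orientation: [[0.999, -0.038, -0.0], [-0.038, -0.999, -0.001], [-0.0, 0.001, -1.0]]
force: [-0.3, 0.4, -1.9]
grip_width: 0.654
```

{"fn": "send_rows", "kwargs": {"motion": [{"dx": 0,"dy": 0,"dz": -20,"rx": 0,"ry": 0,"rz": 0,"hand": 0.5},{"dx": 0,"dy": 0,"dz": -35,"rx": 0,"ry": 0,"rz": 0,"hand": 0.5},{"dx": 0,"dy": 0,"dz": -35,"rx": 0,"ry": 0,"rz": 0,"hand": 0.5},{"dx": -5,"dy": -20,"dz": -25,"rx": 0,"ry": 0,"rz": 1,"hand": 0.5},{"dx": -10,"dy": -35,"dz": 0,"rx": 0,"ry": 0,"rz": 1,"hand": 0.5},{"dx": -10,"dy": -35,"dz": 0,"rx": 0,"ry": 0,"rz": 1,"hand": 0.5},{"dx": -10,"dy": -35,"dz": 0,"rx": 0,"ry": 0,"rz": 1,"hand": 0.5},{"dx": -10,"dy": -35,"dz": 0,"rx": 0,"ry": 0,"rz": 1,"hand": 0.5}]}}

```text
clock: 4.73
position: [0.534, -0.1851, 0.1478]
orientation: [[0.989, -0.146, 0.0], [-0.146, -0.989, -0.006], [0.001, 0.006, -1.0]]
force: [0.5, 0.5, -0.6]
grip_width: 0.652
```

Run:
```python
from h import *
goto([.50,.06,.16],-.155)
```

```text
at [ 0.534  -0.1851  0.1478] force [ 0.54  0.52 -0.56] move [ -69.4 -237.5  -13.7] turn [ 0.34 -0.07  0.47]
```

{"fn": "send_rows", "kwargs": {"motion": [{"dx": -10,"dy": -35,"dz": -3,"rx": 0.3,"ry": 0,"rz": 0,"hand": 0.5},{"dx": -10,"dy": -35,"dz": -3,"rx": 0,"ry": 0,"rz": 0,"hand": 0.5},{"dx": -10,"dy": -35,"dz": -3,"rx": 0,"ry": 0,"rz": 0,"hand": 0.5},{"dx": -10,"dy": -35,"dz": -3,"rx": 0,"ry": 0,"rz": 0,"hand": 0.5},{"dx": -10,"dy": -35,"dz": -2,"rx": 0,"ry": 0,"rz": 0,"hand": 0.5},{"dx": -5,"dy": -15,"dz": 0,"rx": 0,"ry": 0,"rz": 0,"hand": 0.5},{"dx": 0,"dy": 0,"dz": 0,"rx": 0,"ry": 0,"rz": 0,"hand": 0.5}]}}

```text
clock: 5.32
position: [0.5025, 0.0289, 0.164]
orientation: [[0.991, -0.137, 0.004], [-0.137, -0.991, 0.001], [0.004, -0.002, -1.0]]
force: [-1.4, -0.4, -0.9]
grip_width: 0.652
```

{"fn": "send_rows", "kwargs": {"motion": [{"dx": 0,"dy": 0,"dz": 0,"rx": 0,"ry": 0,"rz": 0,"hand": 0.5},{"dx": 0,"dy": 0,"dz": 0,"rx": 0,"ry": 0,"rz": 0,"hand": 0.5},{"dx": 0,"dy": 0,"dz": 0,"rx": 0,"ry": 0,"rz": 0,"hand": 0.5}]}}

```text
clock: 5.57
position: [0.5026, 0.0286, 0.1643]
orientation: [[0.991, -0.135, 0.005], [-0.135, -0.991, 0.0], [0.005, -0.001, -1.0]]
force: [-0.2, 0.5, -0.7]
grip_width: 0.654
```

Run:
```python
from h import *
s=manip.observe();print(s["joint_velocities"].round(3),s["clock"])
im=cams.camera("wrist");cv2.imwrite("pics/w5.png",im[:,:,::-1])
import pickle;pickle.dump(s,open("s5.pkl","wb"))
goto([.507,.073,.16],-.155,s)
```

```text
[ 0.014  0.001  0.01  -0.002  0.007  0.003  0.005] 5.5667
at [0.5026 0.0286 0.1643] force [-0.2   0.5  -0.75] move [ -1.6 -44.6   4.3] turn [-0.04 -0.26  1.13]
```

View pics/w5.png

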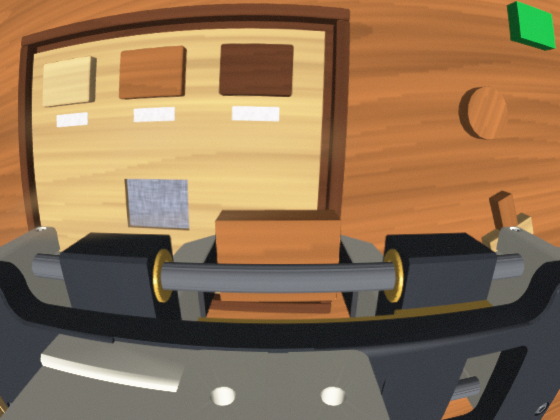

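The sample is held level between the fingers. The pocket's four corners show at roughly (126,179) to (188,230), and the case's far rim runs from (22,41) to (349,10). I'll enlarge both.

Run:
```python
import cv2
im=cv2.imread("pics/w5.png")
cv2.imwrite("pics/c8.png",cv2.resize(im[165:245,105:205],None,fx=7,fy=7,interpolation=cv2.INTER_CUBIC))
cv2.imwrite("pics/c9.png",cv2.resize(im[20:100,10:110],None,fx=7,fy=7,interpolation=cv2.INTER_CUBIC))
cv2.imwrite("pics/c10.png",cv2.resize(im[0:60,290:370],None,fx=8,fy=8,interpolation=cv2.INTER_CUBIC))
```

```text
(no output)
```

View pics/c8.png

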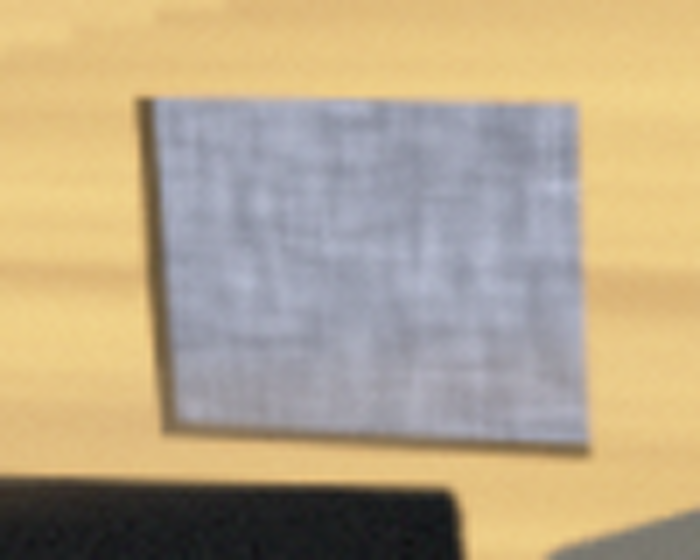

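View pics/c9.png

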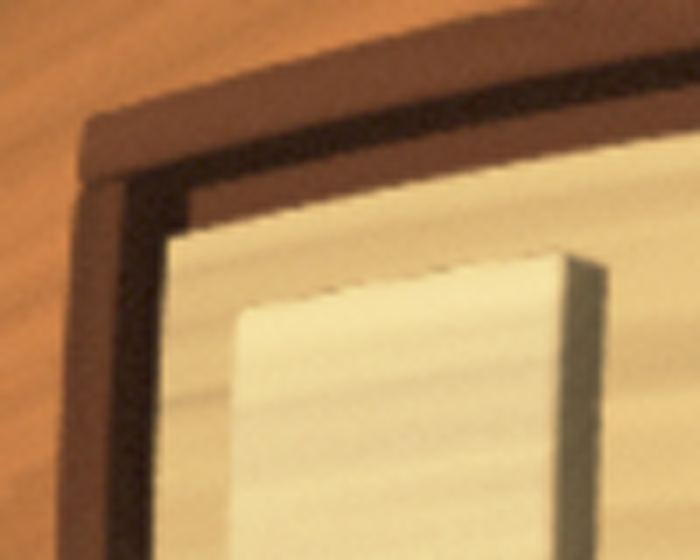

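View pics/c10.png

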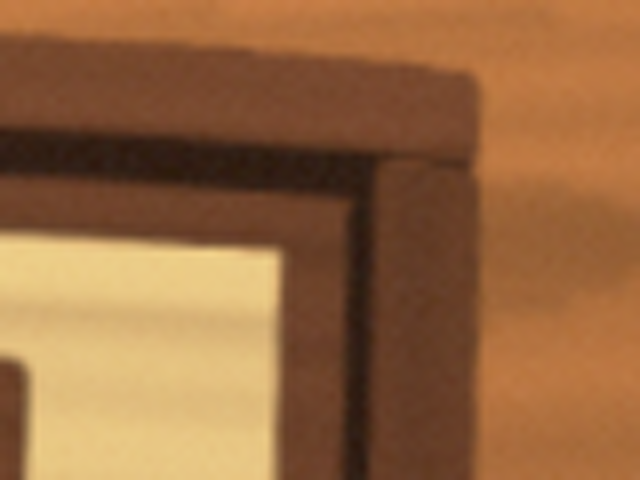

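Run:
```python
from h import *
import pickle;s=pickle.load(open("s5.pkl","rb"))
P=np.array([(137,98),(579,102),(589,453),(165,433)])/7+np.array([105,165])-.43
print("pocket",wfit(P,.048,.064,.02,-.15,s))
a=wray(np.array((83,117))/7+np.array([10,20])-.43,.024,s);b=wray(np.array((478,72))/8+np.array([290,0])-.43,.024,s)
print("rim",a,b,np.linalg.norm(a-b),"yaw",np.arctan2(-(b-a)[0],(b-a)[1])-np.pi)
im=cv2.imread("pics/w5.png")
cv2.imwrite("pics/c11.png",cv2.resize(im[195:260,205:355],None,fx=5,fy=5,interpolation=cv2.INTER_CUBIC))
# expected edge rows of block's +x top/bottom edges if centred at TCP
for off in(-3,-1,1):
  for dz in (9.2,29.2):
    q=np.array([[.022+off/1e3,y,dz/1e3] for y in(.03,-.03)])
    print(off,dz,wproj(s["position"]+q@s["orientation"].T,s).round(1).tolist())
```

```text
pocket (array([ 0.51366443,  0.14189518, -0.16674103]), np.float64(0.39094647603863564))
rim [0.72158252 0.27699108 0.024     ] [ 0.66412765 -0.05662826  0.024     ] 0.3385305417549683 yaw -0.17054393067322016
-3 9.2 [[339.8, 224.5], [214.0, 224.6]]
-3 29.2 [[333.0, 213.1], [220.9, 213.2]]
-1 9.2 [[340.0, 220.5], [213.7, 220.6]]
-1 29.2 [[333.2, 209.5], [220.7, 209.6]]
1 9.2 [[340.3, 216.5], [213.5, 216.6]]
1 29.2 [[333.3, 205.8], [220.6, 205.9]]
```

View pics/c11.png

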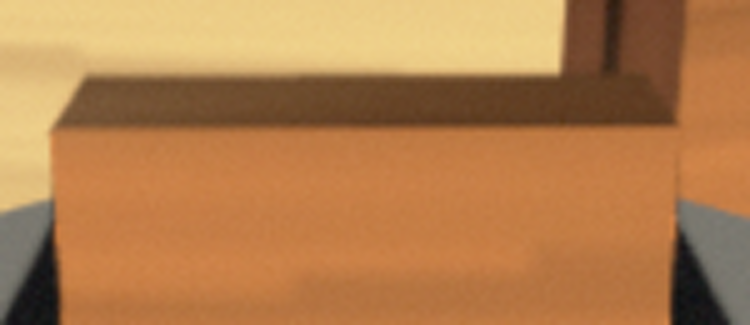

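{"fn": "send_rows", "kwargs": {"motion": [{"dx": -2,"dy": -15,"dz": 10,"rx": 0,"ry": -0.3,"rz": 1,"hand": 0.5},{"dx": -2,"dy": -15,"dz": 20,"rx": 0,"ry": 0,"rz": 0.7,"hand": 0.5},{"dx": -2,"dy": -13,"dz": 20,"rx": 0,"ry": 0,"rz": 0,"hand": 0.5},{"dx": 0,"dy": 0,"dz": 20,"rx": 0,"ry": 0,"rz": 0,"hand": 0.5},{"dx": 0,"dy": 0,"dz": 10,"rx": 0,"ry": 0,"rz": 0,"hand": 0.5},{"dx": 0,"dy": 0,"dz": 0,"rx": 0,"ry": 0,"rz": 0,"hand": 0.5},{"dx": 0,"dy": 0,"dz": 0,"rx": 0,"ry": 0,"rz": 0,"hand": 0.5}]}}

```text
clock: 6.2
position: [0.5079, 0.0603, 0.0812]
orientation: [[0.982, -0.188, 0.002], [-0.188, -0.982, -0.004], [0.002, 0.003, -1.0]]
force: [0.9, 0.2, -0.7]
grip_width: 0.649
```

Run:
```python
from h import *
goto([.503,.0727,.0502],-.168)
```

```text
at [0.5079 0.0603 0.0812] force [ 0.87  0.2  -0.68] move [ -7.2 -11.4  30.9] turn [ 0.2  -0.13 -1.18]
```

{"fn": "send_rows", "kwargs": {"motion": [{"dx": -4,"dy": -6,"dz": 6,"rx": 0.2,"ry": -0.1,"rz": -0.7,"hand": 0.5},{"dx": -4,"dy": -6,"dz": 6,"rx": 0,"ry": 0,"rz": -0.5,"hand": 0.5},{"dx": 0,"dy": 0,"dz": 6,"rx": 0,"ry": 0,"rz": 0,"hand": 0.5},{"dx": 0,"dy": 0,"dz": 4,"rx": 0,"ry": 0,"rz": 0,"hand": 0.5},{"dx": 0,"dy": 0,"dz": 0,"rx": 0,"ry": 0,"rz": 0,"hand": 0.5},{"dx": 0,"dy": 0,"dz": 0,"rx": 0,"ry": 0,"rz": 0,"hand": 0.5}]}}

```text
clock: 6.7
position: [0.5042, 0.0726, 0.0599]
orientation: [[0.986, -0.169, 0.005], [-0.169, -0.986, -0.0], [0.005, -0.001, -1.0]]
force: [0.0, 0.1, -0.9]
grip_width: 0.648
```

Run:
```python
from h import *
goto([.503,.0727,.0502],-.168)
```

```text
at [0.5042 0.0726 0.0599] force [ 0.05  0.13 -0.9 ] move [-1.3  0.1  9.7] turn [-0.04 -0.3  -0.09]
```

{"fn": "send_rows", "kwargs": {"motion": [{"dx": -1,"dy": 0,"dz": 4,"rx": 0,"ry": -0.3,"rz": 0,"hand": 0.5},{"dx": 0,"dy": 0,"dz": 3,"rx": 0,"ry": 0,"rz": 0,"hand": 0.5},{"dx": 0,"dy": 0,"dz": 0,"rx": 0,"ry": 0,"rz": 0,"hand": 0.5},{"dx": 0,"dy": 0,"dz": 0,"rx": 0,"ry": 0,"rz": 0,"hand": 0.5}], "grip_force": 5}}

```text
clock: 7.03
position: [0.5039, 0.0727, 0.0528]
orientation: [[0.986, -0.169, 0.001], [-0.169, -0.986, 0.001], [0.001, -0.001, -1.0]]
force: [0.0, 0.6, -1.7]
grip_width: 0.654
```

Run:
```python
from h import *
goto([.503,.0727,.0492],-.168)
```

```text
at [0.5039 0.0727 0.0528] force [ 0.02  0.6  -1.67] move [-0.9  0.2  3.6] turn [-0.04 -0.05 -0.1 ]
```

{"fn": "send_rows", "kwargs": {"motion": [{"dx": 0,"dy": 0,"dz": 2,"rx": 0,"ry": 0,"rz": 0,"hand": 0.5},{"dx": 0,"dy": 0,"dz": 1.5,"rx": 0,"ry": 0,"rz": 0,"hand": 0.5},{"dx": 0,"dy": 0,"dz": 0.5,"rx": 0,"ry": 0,"rz": 0,"hand": 0.5},{"dx": 0,"dy": 0,"dz": 0,"rx": 0,"ry": 0,"rz": 0,"hand": 0.5}]}}

```text
clock: 7.37
position: [0.5043, 0.0726, 0.049]
orientation: [[0.986, -0.169, 0.002], [-0.169, -0.986, 0.0], [0.002, -0.001, -1.0]]
force: [0.1, 0.8, 3.3]
grip_width: 0.653
```

{"fn": "send_rows", "kwargs": {"motion": [{"dx": 0,"dy": 0,"dz": 0,"rx": 0,"ry": 0,"rz": 0,"hand": 0.72},{"dx": 0,"dy": 0,"dz": 0,"rx": 0,"ry": 0,"rz": 0,"hand": 0.72},{"dx": 0,"dy": 0,"dz": 0,"rx": 0,"ry": 0,"rz": 0,"hand": 0.72},{"dx": 0,"dy": 0,"dz": 2,"rx": 0,"ry": 0,"rz": 0,"hand": 0.72},{"dx": 0,"dy": 0,"dz": 0,"rx": 0,"ry": 0,"rz": 0,"hand": 0.72},{"dx": 0,"dy": 0,"dz": 0,"rx": 0,"ry": 0,"rz": 0,"hand": 0.72}]}}

```text
clock: 7.87
position: [0.505, 0.0728, 0.0472]
orientation: [[0.986, -0.169, 0.003], [-0.169, -0.986, 0.001], [0.003, -0.001, -1.0]]
force: [0.0, 0.5, -0.0]
grip_width: 0.72
```

Run:
```python
from h import *
s=manip.observe()
cv2.imwrite("pics/w6.png",cams.camera("wrist")[:,:,::-1]);cv2.imwrite("pics/s6.png",cams.camera("side")[:,:,::-1])
goto([.503,.0727,.0465],-.168,s)
```

```text
at [0.505  0.0728 0.0472] force [ 0.04  0.48 -0.05] move [-1.9  0.4  0.6] turn [-0.07 -0.18 -0.12]
```

View pics/w6.png

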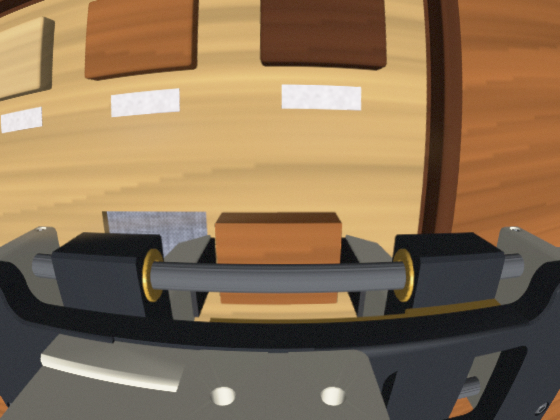

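View pics/s6.png

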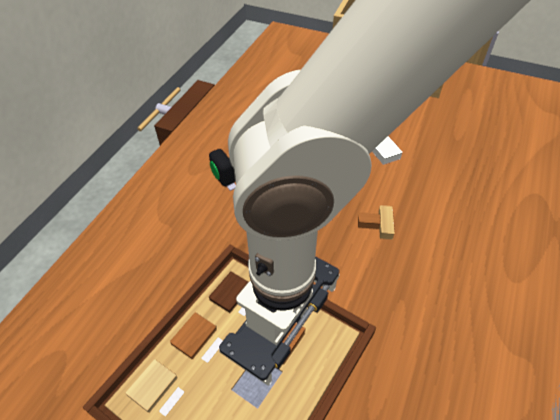

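Run:
```python
import cv2
im=cv2.imread("pics/w6.png")
cv2.imwrite("pics/c12.png",cv2.resize(im[195:265,95:355],None,fx=3,fy=6,interpolation=cv2.INTER_CUBIC))
```

```text
(no output)
```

View pics/c12.png

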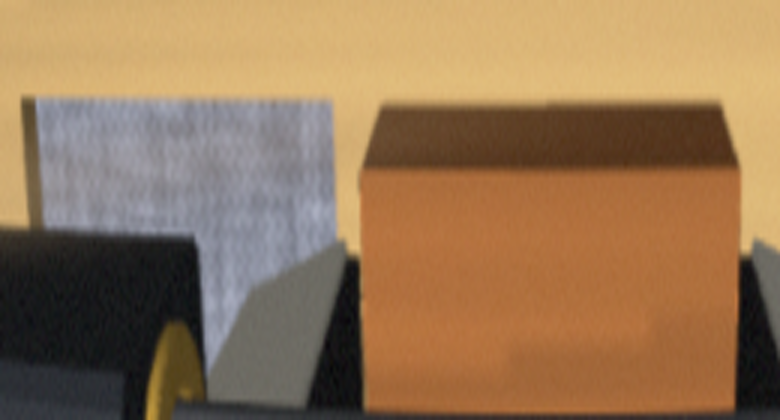

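Run:
```python
from h import *
s=manip.observe();a=-.168
ex=np.array([np.cos(a),np.sin(a),0]);ey=np.array([-np.sin(a),np.cos(a),0])
for n,p in dict(pTL=(22,97),pTR=(332,100),pR2=(336,240),bL=(382,104),bR=(722,104)).items():
    w=wray(np.array(p)/np.array([3,6])+np.array([95,195])-.4,.02,s)-s["position"]; print(n,(w@ex*1e3).round(1),(w@ey*1e3).round(1))
```

```text
pTL 21.0 101.6
pTR 20.8 38.0
pR2 7.6 38.2
bL 20.4 29.0
bR 20.2 -30.9
```

{"fn": "send_rows", "kwargs": {"motion": [{"dx": 0,"dy": 0,"dz": 0,"rx": 0,"ry": 0,"rz": 0,"hand": 0.5},{"dx": 0,"dy": 0,"dz": 0,"rx": 0,"ry": 0,"rz": 0,"hand": 0.5},{"dx": 0,"dy": 0,"dz": 0,"rx": 0,"ry": 0,"rz": 0,"hand": 0.5},{"dx": -1.5,"dy": 0,"dz": 0,"rx": 0,"ry": 0,"rz": -0.1,"hand": 0.5},{"dx": -0.5,"dy": 0,"dz": 0,"rx": 0,"ry": 0,"rz": 0,"hand": 0.5},{"dx": 0,"dy": 0,"dz": 0,"rx": 0,"ry": 0,"rz": 0,"hand": 0.5}], "grip_force": 4}}

```text
clock: 8.47
position: [0.5029, 0.073, 0.0471]
orientation: [[0.986, -0.167, 0.003], [-0.167, -0.986, 0.001], [0.003, -0.001, -1.0]]
force: [1.0, -0.2, -0.3]
grip_width: 0.649
```

Run:
```python
from h import *
# absolute target: previous TCP -1.4 along case x
a=-.168;ex=np.array([np.cos(a),np.sin(a),0])
goto(np.array([.5050,.0728,.0465])-.0014*ex,a)
```

```text
at [0.5029 0.073  0.0471] force [ 0.96 -0.18 -0.28] move [ 0.7 -0.1  0.6] turn [-0.07 -0.18 -0.01]
```

{"fn": "send_rows", "kwargs": {"motion": [{"dx": 0.6,"dy": 0,"dz": 0,"rx": 0,"ry": 0,"rz": 0,"hand": 0.5},{"dx": 0.2,"dy": 0,"dz": 0,"rx": 0,"ry": 0,"rz": 0,"hand": 0.5},{"dx": 0,"dy": 0,"dz": 0,"rx": 0,"ry": 0,"rz": 0,"hand": 0.72},{"dx": 0,"dy": 0,"dz": 0,"rx": 0,"ry": 0,"rz": 0,"hand": 0.72},{"dx": 0,"dy": 0,"dz": 0,"rx": 0,"ry": 0,"rz": 0,"hand": 0.72}]}}

```text
clock: 8.88
position: [0.5033, 0.073, 0.0471]
orientation: [[0.986, -0.167, 0.003], [-0.167, -0.986, 0.001], [0.003, -0.001, -1.0]]
force: [0.4, -0.9, -0.5]
grip_width: 0.722
```

Run:
```python
from h import *
s=manip.observe()
im=cams.camera("wrist")[:,:,::-1]
cv2.imwrite("pics/c13.png",cv2.resize(im[195:265,95:355],None,fx=3,fy=6,interpolation=cv2.INTER_CUBIC))
a=-.168;ex=np.array([np.cos(a),np.sin(a),0])
goto(np.array([.5050,.0728,.0465])-.0014*ex,a,s)
```

```text
at [0.5033 0.073  0.0471] force [ 0.39 -0.86 -0.53] move [ 0.3 -0.1  0.7] turn [-0.06 -0.15  0.  ]
```

View pics/c13.png

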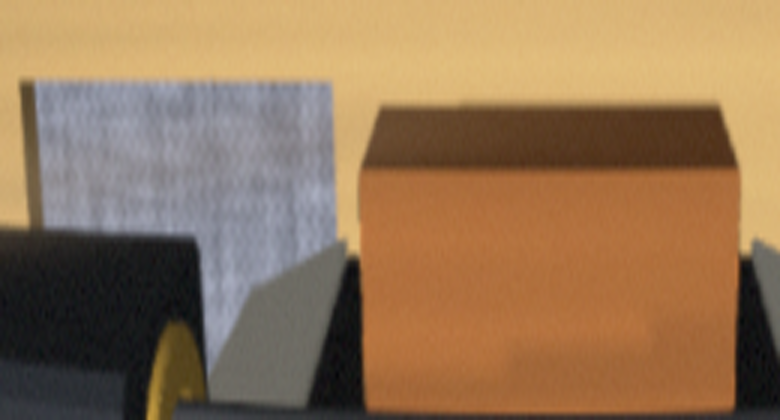

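{"fn": "send_rows", "kwargs": {"motion": [{"dx": 0,"dy": -4,"dz": 0,"rx": 0,"ry": 0,"rz": 0,"hand": 0.72},{"dx": 0,"dy": -5,"dz": 0,"rx": 0,"ry": 0,"rz": 0,"hand": 0.72},{"dx": 0,"dy": -5,"dz": 0,"rx": 0,"ry": 0,"rz": 0,"hand": 0.72},{"dx": 0,"dy": -5,"dz": 0,"rx": 0,"ry": 0,"rz": 0,"hand": 0.72},{"dx": 0,"dy": -5,"dz": 0,"rx": 0,"ry": 0,"rz": 0,"hand": 0.72}]}}

```text
clock: 9.35
position: [0.5076, 0.0968, 0.047]
orientation: [[0.986, -0.17, 0.002], [-0.17, -0.986, -0.001], [0.002, 0.001, -1.0]]
force: [0.6, -0.0, -0.8]
grip_width: 0.719
```

```bash
cat > g.py <<'E'
from h import *
import sys
a=-.168;ex=np.array([np.cos(a),np.sin(a),0]);ey=np.array([-np.sin(a),np.cos(a),0])
s=manip.observe()
im=cams.camera("wrist")[:,:,::-1];cv2.imwrite(sys.argv[1].replace("c","f"),im)
cv2.imwrite(sys.argv[1],cv2.resize(im[195:265,95:355],None,fx=3,fy=6,interpolation=cv2.INTER_CUBIC))
d=s["position"]-np.array([.5033,.073,.0471]);print("travel x,y",d@ex*1e3,d@ey*1e3)
goto(np.array([.5033,.073,.0465])+.07*ey,a,s)
E
python3 g.py pics/c14.png
```

```text
travel x,y 0.26599298664229154 24.224742759825112
at [0.5076 0.0968 0.047 ] force [ 0.56 -0.04 -0.76] move [ -0.4 -45.8   0.5] turn [ 0.04 -0.13 -0.14]
```

View pics/c14.png

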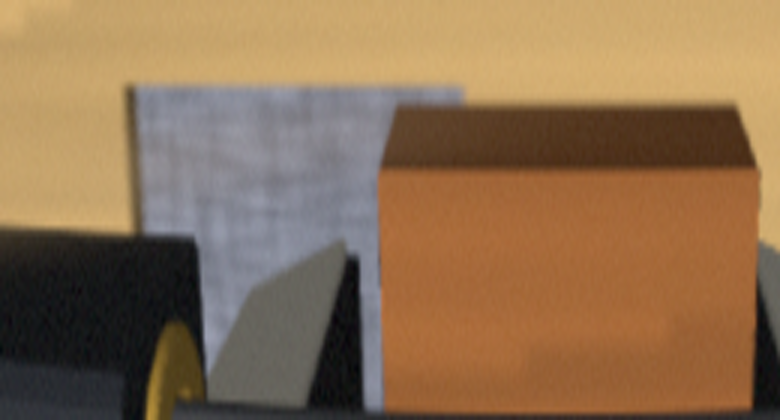

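{"fn": "send_rows", "kwargs": {"motion": [{"dx": 0,"dy": -4,"dz": 0,"rx": 0,"ry": 0,"rz": -0.1,"hand": 0.72},{"dx": 0,"dy": -4,"dz": 0,"rx": 0,"ry": 0,"rz": 0,"hand": 0.72},{"dx": 0,"dy": -4,"dz": 0,"rx": 0,"ry": 0,"rz": 0,"hand": 0.72},{"dx": 0,"dy": -4,"dz": 0,"rx": 0,"ry": 0,"rz": 0,"hand": 0.72},{"dx": 0,"dy": -3,"dz": 0,"rx": 0,"ry": 0,"rz": 0,"hand": 0.72}]}}

```text
clock: 9.82
position: [0.5112, 0.1192, 0.0472]
orientation: [[0.986, -0.165, 0.002], [-0.165, -0.986, -0.0], [0.002, -0.0, -1.0]]
force: [0.4, -0.9, 0.8]
grip_width: 0.718
```

```bash
python3 g.py pics/c15.png
```

```text
travel x,y 0.03040132721799293 46.8949189498419
at [0.5112 0.1192 0.0472] force [ 0.37 -0.9   0.79] move [  0.  -23.1   0.7] turn [-0.01 -0.14  0.1 ]
```

View pics/c15.png

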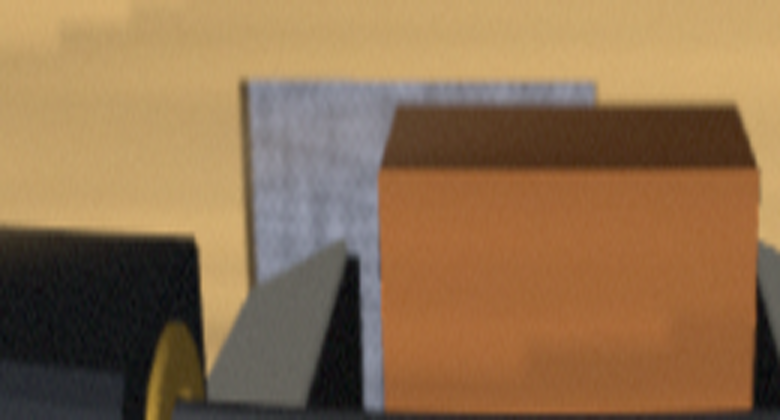

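{"fn": "send_rows", "kwargs": {"motion": [{"dx": 0,"dy": -3,"dz": 0,"rx": 0,"ry": 0,"rz": 0.1,"hand": 0.72},{"dx": 0,"dy": -3,"dz": 0,"rx": 0,"ry": 0,"rz": 0,"hand": 0.72},{"dx": 0,"dy": -3,"dz": 0,"rx": 0,"ry": 0,"rz": 0,"hand": 0.72},{"dx": 0,"dy": -3,"dz": 0,"rx": 0,"ry": 0,"rz": 0,"hand": 0.72},{"dx": 0,"dy": -3,"dz": 0,"rx": 0,"ry": 0,"rz": 0,"hand": 0.72}]}}

```text
clock: 10.28
position: [0.5139, 0.1355, 0.0472]
orientation: [[0.986, -0.168, 0.002], [-0.168, -0.986, -0.0], [0.002, -0.0, -1.0]]
force: [-0.4, 0.3, -1.1]
grip_width: 0.722
```

```bash
python3 g.py pics/c16.png
```

```text
travel x,y 0.019546241596597663 63.38386807088078
at [0.5139 0.1355 0.0472] force [-0.42  0.33 -1.11] move [-0.  -6.6  0.7] turn [-0.01 -0.14 -0.02]
```

View pics/c16.png

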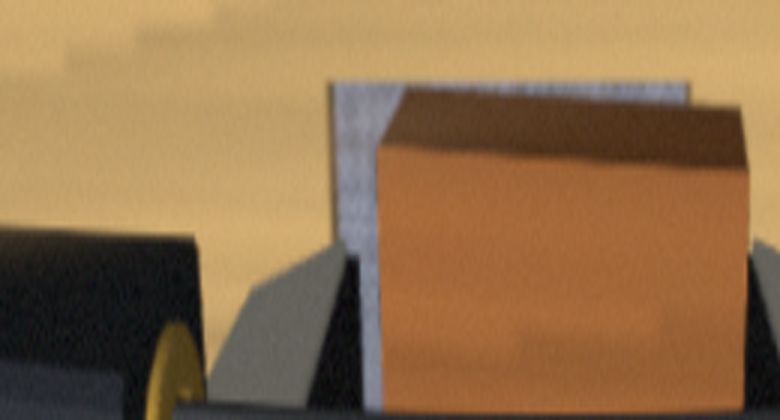

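The leading end has tipped into the pocket, with lead edge near column 400 and far wall at column 332. About 8–9 mm remain, so I'll keep pushing gently.

{"fn": "send_rows", "kwargs": {"motion": [{"dx": 0,"dy": -3,"dz": 0,"rx": 0,"ry": 0,"rz": 0,"hand": 0.72},{"dx": 0,"dy": -2,"dz": 0,"rx": 0,"ry": 0,"rz": 0,"hand": 0.72},{"dx": 0,"dy": -2,"dz": 0,"rx": 0,"ry": 0,"rz": 0,"hand": 0.72}]}}

```text
clock: 10.58
position: [0.5151, 0.1439, 0.0471]
orientation: [[0.986, -0.167, 0.002], [-0.167, -0.986, 0.001], [0.002, -0.001, -1.0]]
force: [0.6, -1.0, -0.2]
grip_width: 0.722
```

```bash
python3 g.py pics/c17.png
```

```text
travel x,y -0.1895239771591709 71.88444170698162
at [0.5151 0.1439 0.0471] force [ 0.64 -0.95 -0.24] move [0.2 1.9 0.6] turn [-0.06 -0.13  0.02]
```

View pics/c17.png

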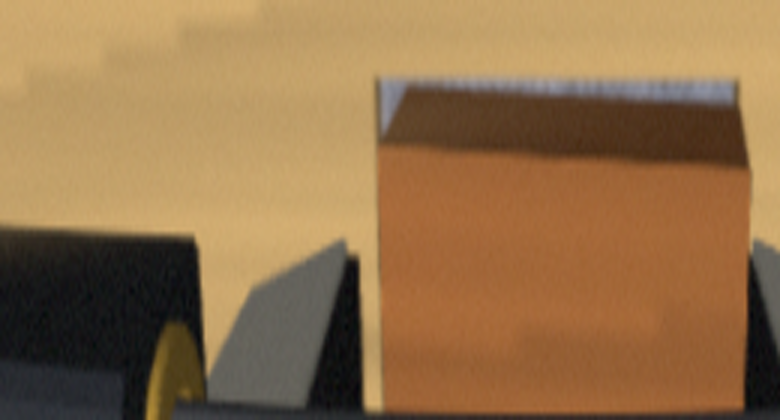

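{"fn": "send_rows", "kwargs": {"motion": [{"dx": 0,"dy": -1,"dz": 0,"rx": 0,"ry": 0,"rz": 0,"hand": 0.72},{"dx": 0,"dy": -1,"dz": 0,"rx": 0,"ry": 0,"rz": 0,"hand": 0.72}]}}

```text
clock: 10.8
position: [0.5155, 0.1465, 0.0471]
orientation: [[0.986, -0.166, 0.003], [-0.166, -0.986, 0.001], [0.002, -0.001, -1.0]]
force: [0.0, 0.1, 0.2]
grip_width: 0.721
```

```bash
python3 g.py pics/c18.png
```

```text
travel x,y -0.23015365726823445 74.54376053641745
at [0.5155 0.1465 0.0471] force [0.03 0.08 0.16] move [0.2 4.5 0.6] turn [-0.07 -0.13  0.05]
```

View pics/c18.png

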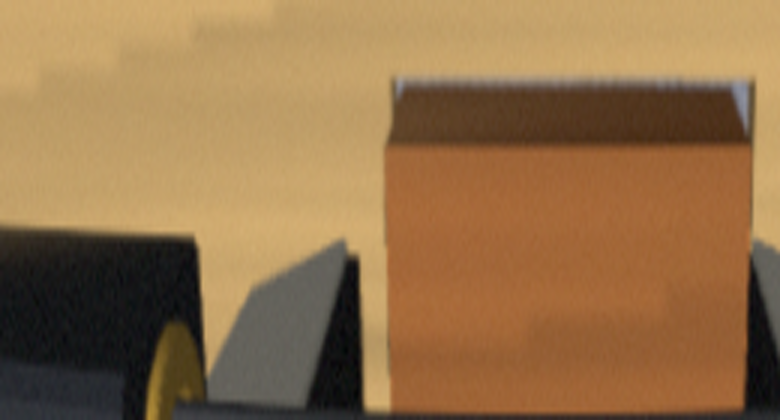

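It has dropped. The top edge is level at row 145 at both ends, and felt shows at both ends. Now I open, lift away and check.

{"fn": "send_rows", "kwargs": {"motion": [{"dx": 0,"dy": 1.5,"dz": 0,"rx": 0,"ry": 0,"rz": 0,"hand": 0.9},{"dx": 0,"dy": 1,"dz": 0,"rx": 0,"ry": 0,"rz": 0,"hand": 0.9},{"dx": 0,"dy": 0,"dz": 0,"rx": 0,"ry": 0,"rz": 0,"hand": 0.9},{"dx": 0,"dy": 0,"dz": -10,"rx": 0,"ry": 0,"rz": 0,"hand": 0.9},{"dx": 0,"dy": 0,"dz": -20,"rx": 0,"ry": 0,"rz": 0,"hand": 0.9},{"dx": -5,"dy": 0,"dz": -30,"rx": 0,"ry": 0,"rz": 0,"hand": 0.9},{"dx": -10,"dy": 0,"dz": -30,"rx": 0,"ry": 0,"rz": 0,"hand": 0.9},{"dx": 0,"dy": 0,"dz": 0,"rx": 0,"ry": 0,"rz": 0,"hand": 0.9}]}}

```text
clock: 11.52
position: [0.4982, 0.1467, 0.1408]
orientation: [[0.986, -0.166, -0.002], [-0.166, -0.986, 0.001], [-0.003, -0.001, -1.0]]
force: [1.5, 0.7, -0.3]
grip_width: 0.902
```

{"fn": "send_rows", "kwargs": {"motion": [{"dx": -20,"dy": 0,"dz": 0,"rx": 0,"ry": 0,"rz": 0,"hand": 0.9},{"dx": -20,"dy": 0,"dz": 0,"rx": 0,"ry": 0,"rz": 0,"hand": 0.9},{"dx": 0,"dy": 0,"dz": 0,"rx": 0,"ry": 0,"rz": 0,"hand": 0.9},{"dx": 0,"dy": 0,"dz": 0,"rx": 0,"ry": 0,"rz": 0,"hand": 0.9},{"dx": 0,"dy": 0,"dz": 0,"rx": 0,"ry": 0,"rz": 0,"hand": 0.9}]}}

```text
clock: 11.93
position: [0.4608, 0.1535, 0.1459]
orientation: [[0.986, -0.167, 0.008], [-0.167, -0.986, 0.002], [0.007, -0.004, -1.0]]
force: [1.2, 0.0, 0.4]
grip_width: 0.901
```

Run:
```python
from h import *
import pickle
s=manip.observe();im=cams.camera("wrist")[:,:,::-1];pickle.dump(s,open("s7.pkl","wb"))
cv2.imwrite("pics/w7.png",im);print(s["position"],s["joint_velocities"].round(3))
cv2.imwrite("pics/t7.png",cams.camera("top")[:,:,::-1])
```

```text
[0.46075045 0.15347331 0.1458984 ] [ 0.002 -0.007  0.005 -0.012  0.005 -0.004  0.004]
```

View pics/w7.png

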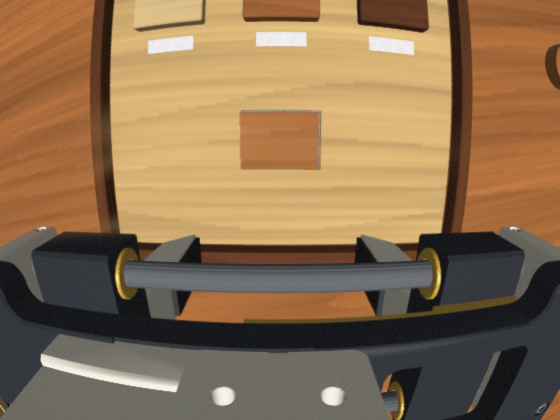

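View pics/t7.png

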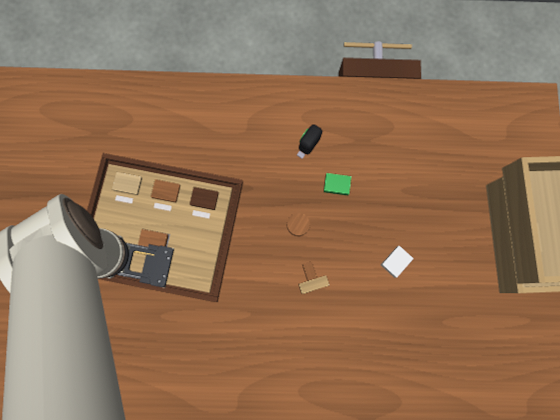

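Run:
```python
import cv2
im=cv2.imread("pics/w7.png")
cv2.imwrite("pics/c19.png",cv2.resize(im[100:180,230:330],None,fx=7,fy=7,interpolation=cv2.INTER_CUBIC))
```

```text
(no output)
```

View pics/c19.png

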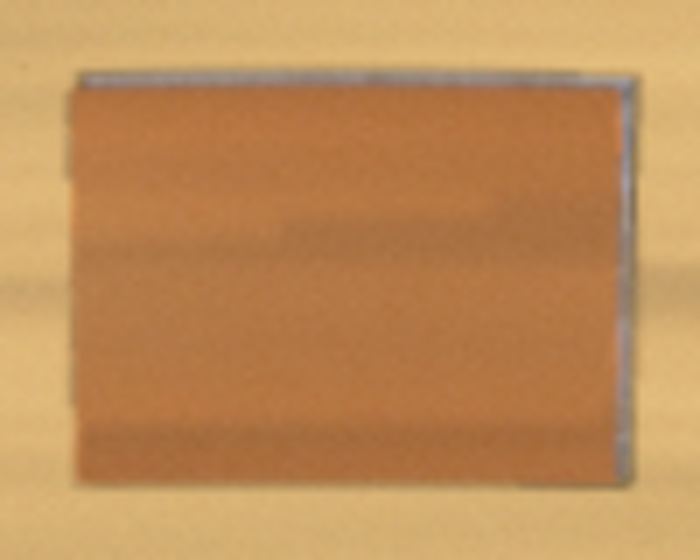

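Run:
```python
from h import *
import pickle;s=pickle.load(open("s7.pkl","rb"))
B=np.array([(72,88),(620,86),(616,484),(76,484)])/7+np.array([230,100])-.43
for z in(.030,.034,.040): print(z,wfit(B,.044,.06,z,-.168,s))
W=[np.array(wray(p,.034,s)) for p in B];print([np.linalg.norm(W[i]-W[(i+1)%4]).round(4) for i in range(4)])
print("nominal .5155 .1407"); print(manip.close_job())
```

```text
0.03 (array([ 0.51349209,  0.14339707, -0.16676214]), np.float64(0.46072708126501993))
0.034 (array([ 0.51366886,  0.14337083, -0.16676047]), np.float64(0.420017707183149))
0.04 (array([ 0.51393364,  0.14333153, -0.16675789]), np.float64(1.3920289652836004))
[np.float64(0.0594), np.float64(0.0439), np.float64(0.0597), np.float64(0.0437)]
nominal .5155 .1407
the job is handed in; nothing more can be done
None
```

The wood sample is in the pocket, released, and the job is handed in; no verdict was reported.

I laid it flat on the panel about 70 mm from the pocket along the case's y. Before sliding, I shifted it about 1.5 mm sideways in a light 4 N grip to line it up. I then pushed it over the face with the fingers loosely around it until it tipped and dropped in.

**Last checks**
- **Position:** the last wrist picture puts the sample at (0.5137, 0.1434), about 1.5 mm from the measured pocket middle and 3 mm from its nominal middle.
- **Level:** the four top corners fit its 44 × 60 mm size at the seated top height of 34 mm, and the close-up just after the drop showed its top edge level.
- **Height:** the fit at 30 mm is nearly as good, so that picture alone does not pin the height down. The visible drop and the felt showing around the sample support it being seated.
- **Bystanders:** the disc, tee, tape and both look-alikes are where they were in the top view.
- **Forces:** the highest reading seen at the end of a move while handling the sample was about 3 N.
- **Time:** the last move ended at 11.9 s.

**Disagreement:** the top camera put both the sample and the pocket about 5 mm further in x than the wrist camera, and its case outline fitted poorly, about 3 pixels off. I worked from the wrist camera for both sample and pocket.

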